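# Stow the wick-pin tin in the push-latch cabinet

## Task

Put the flat tin that lies on the blue table away in the low cabinet: press the cabinet's plain door inward until its catch lets it spring wide open, slide the tin along the table through the doorway until it is completely inside, then swing the door shut and press it until the catch holds it closed. Keep the tin flat on the table and do not knock the cup, bottle or screwdriver about.

Things in the scene. Friction and masses are not known exactly. Their poses are not given: they have to be found in the camera images.
- cabinet: Low grey steel cabinet bolted to the table, 140 mm deep (x), 170 wide (y), 80 high, walls 3, no floor: things slide in on the table. Origin: centre of its underside, on the table. x points from the door to the back, y to the hinge side, z up; it is turned about z. Flanges with bolts stand out 22 mm at both sides, 9 high. The latch under the roof at -y ends 33 mm above the table.
- cab_door (a joint): Door angle, rad: 0 shut, latched, its front then at x = -70 mm in the cabinet's frame, 11 mm proud of the walls; 1.75 open; -0.047 the inner stop. Aluminium plate 157 mm wide, 10 thick, 4 to 75 mm above the table, no handle, hinge upright at +y (left, seen from the robot); the free edge swings out to the robot. A damped spring always pushes it open (0.35 Nm shut, 0.06 open; 2 s).
- door_push (a point): Centre of the push plate (thin steel, 26 x 45 mm) on the door's front near the free edge, 138 mm from the hinge line, 45 mm up. To release: press it in past -0.037 rad (5 mm here, 3 N; stop at 6.5 mm), then move away, as the door swings out to 1.75. To latch: push it shut (slower than 0.15 m/s) and on in past -0.03 rad (6 N; the stop is fine), let go: it returns to 0 and holds.
- cab_door_hinge (a point): Point on the door's hinge line at table height, at x = -65 mm, y = +79 mm in the cabinet's frame, in the middle of the door's thickness. Each press of a latched door releases it again.
- mouth (a point): Middle of the doorway's sill, on the table in the plane of the side walls' front edges (x = -59 mm, y = 0 in the cabinet's frame). The doorway is the whole front, 164 mm wide, 77 mm high, without a step; the inside is 126 mm deep from here. The roof's front edge is set back 14 mm from here (x = -45 mm), so that a finger pointing down can push a thing in that far.
- wick_tin: Flat closed grey tin, 72 mm (x) by 104 mm (y) by 28 mm high, about 0.3 kg; its lid stays shut. Origin: centre of its underside. It starts in front of the cabinet on the side away from the hinge, not in the far tray, clear of the door's swing, roughly parallel to the cabinet. Wholly inside, behind the door, when its centre is between x = -12 and +32 mm in the cabinet's frame.
- pour_cup: Bystander: clear plastic cup, 70 mm wide, 80 mm high, upright on the table to the left of the cabinet. Origin at the centre of its underside.
- bottle: Bystander: milky plastic bottle, 72 mm wide, 165 mm high, upright to the right of the cabinet. Origin at the centre of its underside.
- driver: Bystander: screwdriver lying on the table near the robot, 195 mm long, 30 mm high. Origin at the centre of its underside.

How it is judged:
By the outcome, as a careful person would: the job done as asked, in the order asked, and still so for the second after the job is handed in, with the robot touching nothing.
It also fails if it takes over 72 s, if anything falls off the work surface, if the arm or the gripper's body presses on something with over 40 N, if the wrist force passes 120 N, or if a joint passes its speed limit or range.

## Robot

A 6-joint arm with a two-finger parallel gripper is mounted at the origin on the work surface; the furniture and walls round the work are solid. World frame = base frame: x ahead of the robot, y to its left, z up, the work surface at z = 0. Lengths are in m, angles in rad, forces in N, time in s.
With the tool pointing down it reaches from about 0.35 to 0.975 m from the base axis. Payload 4.9 kg.
Tool frame: the origin (TCP) lies midway between the tips of the shut fingers; the grasp point (between the pads) lies 19 mm behind it (ctrl.tcp_to_grasp is the distance from the TCP to the grasp point, in m); z points along the fingers, y is the line along which they close (so a half turn about z gives the same grasp; the last joint's range is limited). The gripper opens to 85 mm and grips with 20 to 120 N. Pads are 22 mm wide; open, the fingers measure 114 mm over their backs; the gripper's body (76 mm by 85 mm) begins 54 mm behind the grasp point. The pads swing forward as they close: fully open they stand 13 mm farther back than shut.
Start: joints at [1.122, 0.053, 1.613, -0, 1.476, -0.119], TCP at [0.202, 0.591, 0.231] pointing down, gripper open.
Joint ranges: [-3.01, 3.01], [-1.01, 2.22], [0.06, 2.58], [-1.02, 4.17], [0.09, 2.62], [-3.14, 3.14]. Speed limits (rad/s): [2.57, 2.57, 3.14, 3.14, 3.14, 3.14].

## Interface

Orientations are given as a rotation vector (axis times angle).
In Python, from station import ctrl, camrig, order gives the robot as it stands (ctrl), with the cameras (camrig) and the job (order).
- The arm moves only by the shell command python3 jog.py 'ROWS' [FORCE]. ROWS is rows parted by semicolons, their numbers by spaces, 1 to 20 of them, each of 7 numbers: the finger opening in m, then dx, dy, dz in m, then a rotation vector rx, ry, rz in rad; each row is the pose to reach, as a shift and turn from the pose commanded when the command began, along the tool's axes at that moment; what a row does not reach only later rows make up. A row lasts 1/12 s, in which the tool goes at most 0.0417 m and 0.125 rad, less where a joint would pass 70% of its speed; a pose out of reach is approached as far as the arm can. The fingers move at their own pace and stop on an object; FORCE is the grip in N (left out, the last holds). Time passes only in rows, so rows that do not move let the fingers close. It prints the time, the measured TCP pose, the force, the opening and the grip force at its end.
- ctrl.get_obs(): the state, without advancing time (a new reading comes with each control period).
- camrig.get_image(name): name is "side" or "top" or "wrist"; returns the picture (400x640x3 uint8, red, green, blue); there is no depth.
- camrig.camera_params(name): a dict with "fx", "fy", "cx", "cy" (pixels), "k1" (the pictures are not rectified: a ray, as slopes to the right and down, at radius r is drawn at 1 + k1 r^2 times it, then the intrinsics apply), "T" (4x4, takes a point from camera to world coordinates); the wrist camera has in their place "tool_from_camera" (4x4, takes a point from camera to tool coordinates, whose origin is the TCP and whose axes are the flange's). Camera axes: x right, y down, z forward; pixel columns grow to the right and rows downward; lengths in m; the calibration is good to about 2 mm. A picture is of the moment at which its call begins: read the wrist's pose just before it. camera_params takes no time and is no camera call.
- order.finish_job(): hands the job in; it is judged then, once.
The state is a dict: "t": time; "q": joint angles; "dq": joint speeds; "effort": joint torques, N m; "tool_pos": TCP position; "tool_rot": TCP orientation; "contact_force": force on the tool from outside, world axes, zero at the start; "wrist_torque": the same for the moment, N m; "opening": finger opening in m; "grip_force": force on a finger pad.
Only numpy, scipy, OpenCV 4.12 (cv2) and the standard library are available. Lean on these libraries where they do the work, as an engineer would, in place of code of your own. Each camera call takes 0.05 s, during which the arm holds its last target. There are 200 camera calls.

## Working session

There is one attempt and no reset: what is moved stays moved. The work goes in short steps, Python scripts to look and compute and a shell command to move; the robot and the scene stay as the last step left them, time stands still between calls to the robot, and variables do not carry over. Pictures are saved under pics/ and viewed, at most 11 in all, crops included, and the job is handed in when it is done.

```bash
ls; mkdir -p pics; python3 - <<'E'
from station import ctrl, camrig, order
import cv2,numpy as np
np.set_printoptions(precision=4,suppress=True)
o=ctrl.get_obs();print(o)
for n in("top","side"):
    cv2.imwrite(f"pics/{n}0.png",camrig.get_image(n)[:,:,::-1]);print(n,camrig.camera_params(n))
E
```

```text
jog.py
pics
station.py
{'t': 0.0, 'q': array([ 1.122 ,  0.0534,  1.6143, -0.    ,  1.476 , -0.119 ]), 'dq': array([ 0.0004, -0.0001,  0.0009,  0.001 ,  0.0007, -0.0013]), 'effort': array([ -0.0017, -39.3698, -37.0161,  -0.0004,   0.0073,   0.    ]), 'tool_pos': array([0.2021, 0.5908, 0.2301]), 'tool_rot': array([-0.5156, -3.0984,  0.0031]), 'contact_force': array([-0.7554,  0.3386, -0.3231]), 'wrist_torque': array([-0.0035, -0.0367,  0.0098]), 'grip_force': 0.0, 'opening': 0.08503589404208309}
top {'fx': 406.7486970404889, 'fy': 406.7486970404889, 'cx': 313.2938547104204, 'cy': 200.4589626843081, 'k1': -0.05979335703194163, 'T': array([[ 0.0211, -0.9993,  0.0302,  0.4734],
       [-0.9998, -0.0211,  0.0003, -0.0496],
       [ 0.0003, -0.0302, -0.9995,  1.0042],
       [ 0.    ,  0.    ,  0.    ,  1.    ]])}
side {'fx': 468.5676166760994, 'fy': 468.5676166760994, 'cx': 325.0467555200972, 'cy': 197.87451908414928, 'k1': 0.0039593135886036735, 'T': array([[-0.9917, -0.0655,  0.111 ,  0.3924],
       [-0.1277,  0.6181, -0.7756,  0.8138],
       [-0.0178, -0.7834, -0.6213,  0.7576],
       [ 0.    ,  0.    ,  0.    ,  1.    ]])}
```

View pics/top0.png

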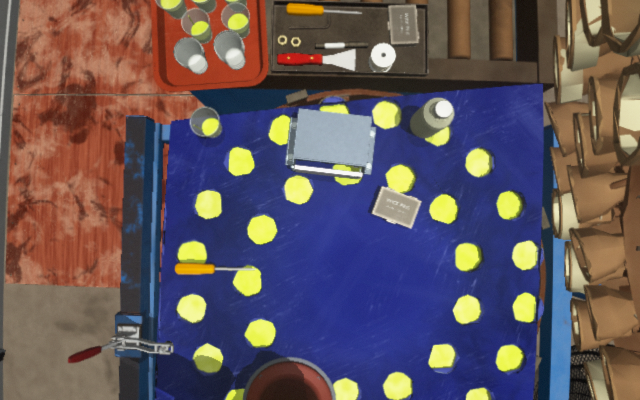

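View pics/side0.png

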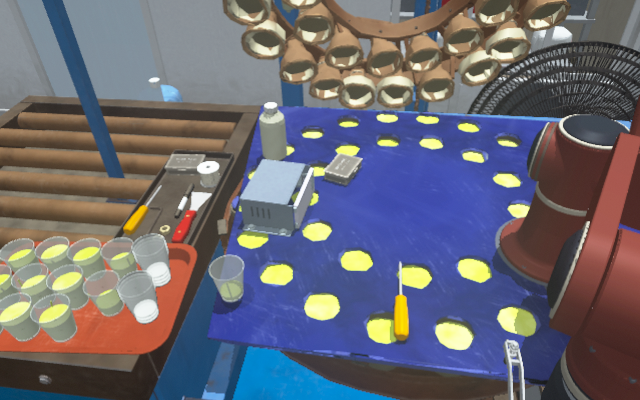

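The top view shows the cabinet roof at about (293-375, 110-165), with its door along the lower edge near row 170. The tin is at (397, 206), the cup at (206, 123) and the bottle at (433, 117). I'll enlarge this area to get the corners.

```bash
cat > h.py <<'E'
import numpy as np,cv2
from station import ctrl, camrig, order
from scipy.spatial.transform import Rotation as R
np.set_printoptions(precision=4,suppress=True)
def ray(n,uv,P=None,T=None):
    P=P or camrig.camera_params(n)
    K=np.array([[P['fx'],0,P['cx']],[0,P['fy'],P['cy']],[0,0,1]])
    x=cv2.undistortPoints(np.array(uv,float).reshape(-1,1,2),K,np.array([P['k1'],0,0,0.]))[:,0]
    T=P['T'] if T is None else T
    return T[:3,3],np.c_[x,np.ones(len(x))]@T[:3,:3].T
def onz(n,uv,z,T=None):
    c,d=ray(n,uv,T=T);return c+d*((z-c[2])/d[:,2])[:,None]
def proj(n,X):
    P=camrig.camera_params(n);T=P['T'];p=(np.atleast_2d(X)-T[:3,3])@T[:3,:3]
    s=p[:,:2]/p[:,2:];s=s*(1+P['k1']*(s**2).sum(1,keepdims=True))
    return s*[P['fx'],P['fy']]+[P['cx'],P['cy']]
E
python3 - <<'E'
import cv2
im=cv2.imread('pics/top0.png')
cv2.imwrite('pics/c0.png',cv2.resize(im[90:240,270:470],None,fx=4,fy=4,interpolation=cv2.INTER_CUBIC))
im=cv2.imread('pics/side0.png')
cv2.imwrite('pics/c1.png',cv2.resize(im[140:250,220:380],None,fx=5,fy=5,interpolation=cv2.INTER_CUBIC))
E
```

```text
(no output)
```

View pics/c0.png

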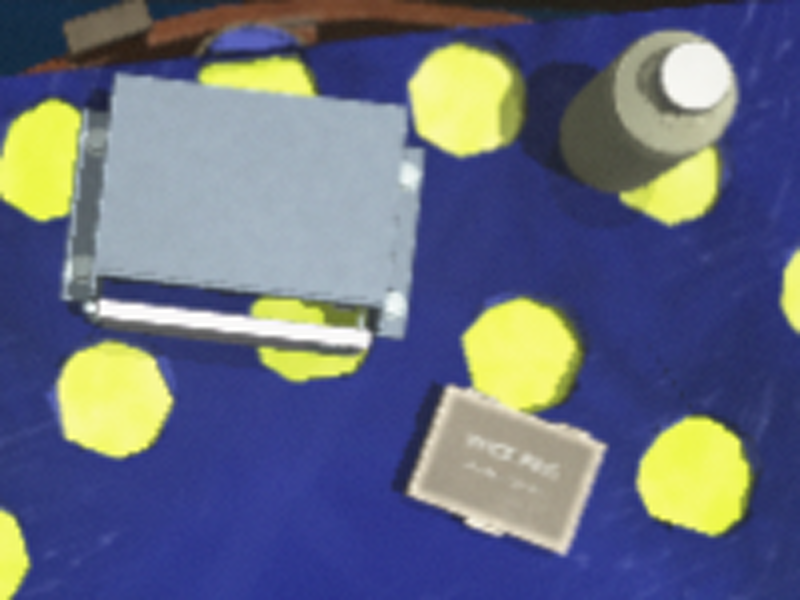

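View pics/c1.png

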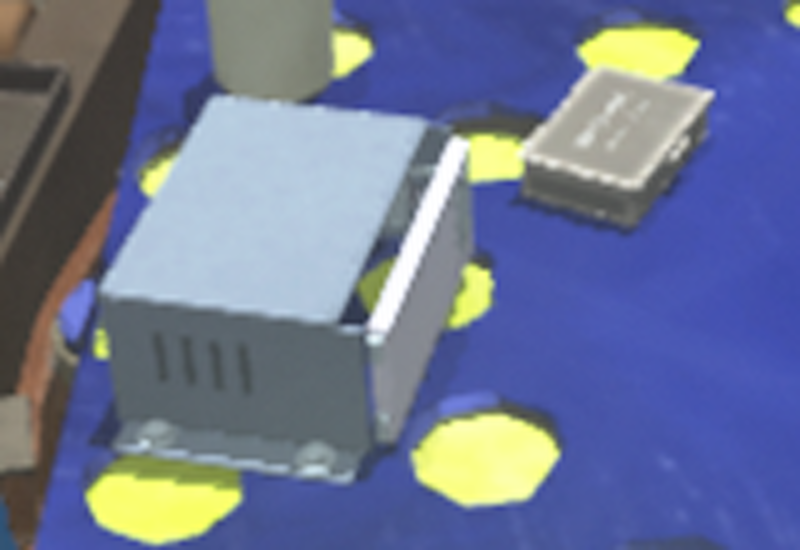

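In the enlarged top view the roof corners are at (117,74), (407,105), (383,303) and (97,277). The door's top edge is at (97,318)-(368,348). The tin's top corners are at (447,386), (606,443), (566,555) and (408,493).

```bash
cat >> h.py <<'E'
def fit2(A,B): # planar rigid B=R A+t
    a,b=A-A.mean(0),B-B.mean(0)
    th=np.arctan2((a[:,0]*b[:,1]-a[:,1]*b[:,0]).sum(),(a*b).sum())
    M=np.array([[np.cos(th),-np.sin(th)],[np.sin(th),np.cos(th)]])
    t=B.mean(0)-M@A.mean(0);return th,t,B-(A@M.T+t)
E
python3 - <<'E'
from h import *
c=lambda L:np.array(L)/4+[270,90]
s=lambda L:np.array(L)/5+[220,140]
roof=np.array([[.07,.085],[.07,-.085],[-.045,-.085],[-.045,.085]])
Rt=onz('top',c([(117,74),(407,105),(383,303),(97,277)]),.08)[:,:2]
Rs=onz('side',s([(103,292),(210,97),(425,120),(345,322)]),.08)[:,:2]
Rs=Rs
for B in(Rt,Rs):print(B,*fit2(roof,B))
D=onz('top',c([(97,318),(368,348)]),.075)[:,:2];print('door',D)
th,t,_=fit2(roof,Rt);M=np.array([[np.cos(th),-np.sin(th)],[np.sin(th),np.cos(th)]])
print('door in cab',(D-t)@M)
tin=np.array([[.036,.052],[.036,-.052],[-.036,-.052],[-.036,.052]])
T=onz('top',c([(447,386),(606,443),(566,555),(408,493)]),.028)[:,:2]
a=fit2(tin,T);print('tin',*a,'in cab',(a[1]-t)@M)
T=onz('side',s([(524,155),(597,66),(715,93),(640,190)]),.028)[:,:2]
a=fit2(tin[[0,1,2,3]],T);print('tinside',*a,'in cab',(a[1]-t)@M)
# bottle, cup
print(onz('top',[[420,125]],0.0), onz('top',[[206,123]],0.04))
E
cat >> h.py <<'E'
TH,C=-0.077,np.array([.6337,-.0885])
MC=np.array([[np.cos(TH),-np.sin(TH)],[np.sin(TH),np.cos(TH)]])
def cab(x,y): return MC@[x,y]+C
def tocab(p): return MC.T@(np.array(p)[:2]-C)
def go(*tg): # (cabx,caby,z,tool-y angle from cab x)
    o=ctrl.get_obs();r0=R.from_rotvec(o['tool_rot']);p=o['tool_pos']
    print('t %.2f'%o['t'],'cab',tocab(p),p[2],'F',o['contact_force'],'open',o['opening'])
    for x,y,z,a in tg:
        a+=TH;Y=np.array([np.cos(a),np.sin(a),0]);Z=np.array([0,0,-1.])
        r=R.from_matrix(np.c_[np.cross(Y,Z),Y,Z])
        d=r0.inv().apply(np.r_[cab(x,y),z]-p);w=(r0.inv()*r).as_rotvec()
        print('row',d,w,'rows %.1f'%max(np.linalg.norm(d)/.0417,np.linalg.norm(w)/.125))
E
python3 -c "
from h import *
go((-.2,.28,.2,1.5708),(-.12,-.059,.2,1.5708),(-.12,-.059,.045,1.5708))"
```

```text
t 0.10 cab [-0.4825  0.6441] 0.23018785440973272 F [ 1.1002 -0.2797  0.2302] open 0.08511299998959505
row [-0.3646 -0.2818  0.0306] [-0.0018 -0.0005 -0.2528] rows 11.1
row [-0.5269 -0.59    0.0312] [-0.0018 -0.0005 -0.2528] rows 19.0
row [-0.5269 -0.5897  0.1862] [-0.0018 -0.0005 -0.2528] rows 19.5
```

```bash
python3 jog.py '0 -.365 -.282 .031 -.002 0 -.253;0 -.365 -.282 .031 -.002 0 -.253;0 -.365 -.282 .031 -.002 0 -.253;0 -.365 -.282 .031 -.002 0 -.253;0 -.365 -.282 .031 -.002 0 -.253;0 -.365 -.282 .031 -.002 0 -.253;0 -.365 -.282 .031 -.002 0 -.253;0 -.365 -.282 .031 -.002 0 -.253;0 -.365 -.282 .031 -.002 0 -.253;0 -.365 -.282 .031 -.002 0 -.253;0 -.527 -.59 .031 -.002 0 -.253;0 -.527 -.59 .031 -.002 0 -.253;0 -.527 -.59 .031 -.002 0 -.253;0 -.527 -.59 .031 -.002 0 -.253;0 -.527 -.59 .031 -.002 0 -.253;0 -.527 -.59 .031 -.002 0 -.253;0 -.527 -.59 .031 -.002 0 -.253;0 -.527 -.59 .031 -.002 0 -.253;0 -.527 -.59 .031 -.002 0 -.253;0 -.527 -.59 .031 -.002 0 -.253'; python3 -c "
from h import *
go((-.12,-.059,.045,1.5708))"
```

```text
t: 1.77
tool_pos: [0.5099, -0.142, 0.1999]
tool_rot: [0.127, 3.139, 0.001]
contact_force: [-0.2, 0.7, 0.3]
opening: 0.0002
grip_force: 0.0
t 1.77 cab [-0.1193 -0.0629] 0.1999151959137088 F [-0.1783  0.7328  0.2709] open 0.00023413914454522856
row [0.0007 0.0038 0.1549] [ 0.0005 -0.     -0.0038] rows 3.7
```

```bash
python3 jog.py '0 0 .003 .155 0 0 0;0 0 .003 .155 0 0 0;0 0 .003 .155 0 0 0;0 0 .003 .155 0 0 0;0 0 .003 .155 0 0 0;0 -.015 .003 .155 0 0 0;0 -.025 .003 .155 0 0 0;0 -.028 .003 .155 0 0 0;0 -.03 .003 .155 0 0 0;0 -.03 .003 .155 0 0 0'; python3 jog.py '0 -.002 0 0 0 0 0;0 -.004 0 0 0 0 0;0 -.004 0 0 0 0 0'; python3 jog.py '0 -.002 0 0 0 0 0;0 -.004 0 0 0 0 0;0 -.004 0 0 0 0 0';python3 -c "
from h import *
go()"
```

```text
t: 2.6
tool_pos: [0.5413, -0.137, 0.0469]
tool_rot: [0.12, 3.137, 0.002]
contact_force: [0.0, -0.1, -1.3]
opening: -0.0004
grip_force: 0.0
t: 2.85
tool_pos: [0.5443, -0.1369, 0.0456]
tool_rot: [0.121, 3.138, 0.003]
contact_force: [0.8, -0.2, -0.4]
opening: 0.0002
grip_force: 0.0
t: 3.1
tool_pos: [0.5484, -0.1372, 0.0454]
tool_rot: [0.121, 3.139, 0.003]
contact_force: [0.1, -0.7, 0.1]
opening: -0.0001
grip_force: 0.0
t 3.10 cab [-0.0813 -0.0552] 0.04538552422725446 F [ 0.0741 -0.7172  0.0511] open -0.00012374260588216582
```

```bash
for i in 1; do python3 jog.py '0 -.002 0 0 0 0 0;0 -.004 0 0 0 0 0;0 -.004 0 0 0 0 0'; python3 jog.py '0 -.001 0 0 0 0 0;0 -.003 0 0 0 0 0;0 -.003 0 0 0 0 0'; done
```

```text
t: 3.35
tool_pos: [0.5519, -0.1376, 0.0452]
tool_rot: [-0.12, -3.138, -0.003]
contact_force: [-2.1, 0.1, 1.4]
opening: 0.0001
grip_force: 1.2
t: 3.6
tool_pos: [0.555, -0.1378, 0.0451]
tool_rot: [-0.121, -3.139, -0.003]
contact_force: [-3.7, -0.6, 0.4]
opening: 0.0
grip_force: 1.4
```

```bash
python3 jog.py '0 -.001 0 0 0 0 0;0 -.002 0 0 0 0 0;0 -.002 0 0 0 0 0'; python3 jog.py '0 -.001 0 0 0 0 0;0 -.002 0 0 0 0 0;0 -.002 0 0 0 0 0'
```

```text
t: 3.85
tool_pos: [0.5564, -0.138, 0.0451]
tool_rot: [-0.12, -3.137, -0.003]
contact_force: [-5.5, -1.2, 1.9]
opening: -0.0002
grip_force: 2.8
t: 4.1
tool_pos: [0.5575, -0.138, 0.0451]
tool_rot: [-0.12, -3.135, -0.003]
contact_force: [-9.0, -0.5, 5.3]
opening: -0.0004
grip_force: 4.6
```

```bash
python3 jog.py '0 .04 0 0 0 0 0;0 .06 0 -.02 0 0 0;0 .06 0 -.06 0 0 0;0 .06 0 -.1 0 0 0;0 .06 0 -.14 0 0 0;0.085 .06 0 -.155 0 0 0;.085 .06 0 -.155 0 0 0'; python3 -c "
from h import *
print(ctrl.get_obs()['q'])
go((-.130,-.170,.2,np.pi-.257))"
```

```text
t: 4.68
tool_pos: [0.5029, -0.1348, 0.2073]
tool_rot: [0.12, 3.126, -0.003]
contact_force: [-0.3, 0.1, -0.7]
opening: 0.0232
grip_force: 0.0
[-0.4066 -0.1934  1.8869  0.0031  1.4351 -1.9011]
t 4.68 cab [-0.1268 -0.0563] 0.20731055012011596 F [-0.2688  0.0792 -0.7132] open 0.023242705009389273
row [ 0.0033 -0.1137  0.0074] [-0.0098  0.0104 -1.3134] rows 10.5
```

```bash
python3 jog.py '.085 .003 -.113 .007 0 0 1.828;.085 .003 -.113 .007 0 0 1.828;.085 .003 -.113 .007 0 0 1.828;.085 .003 -.113 .007 0 0 1.828;.085 .003 -.113 .007 0 0 1.828;.085 .003 -.113 .007 0 0 1.828;.085 .003 -.113 .007 0 0 1.828;.085 .003 -.113 .007 0 0 1.828;.085 .003 -.113 .007 0 0 1.828;.085 .003 -.113 .007 0 0 1.828;.085 .003 -.113 .007 0 0 1.828;.085 .003 -.113 .007 0 0 1.828;.085 .003 -.113 .007 0 0 1.828;.085 .003 -.113 .007 0 0 1.828;.085 .003 -.113 .007 0 0 1.828;.085 .003 -.113 .007 0 0 1.828'; python3 - <<'E'
from h import *
go((-.130,-.170,.028,-.257))
P=camrig.camera_params('wrist');o=ctrl.get_obs()
a=camrig.get_image('wrist');b=camrig.get_image('top')
cv2.imwrite('pics/w1.png',np.vstack([a,b])[:,:,::-1][::1,::1]);
cv2.imwrite('pics/w1.png',cv2.resize(np.vstack([a,b])[:,:,::-1],(480,600),interpolation=cv2.INTER_AREA))
cv2.imwrite('pics/w1a.png',a[:,:,::-1])
print(P['tool_from_camera'],P['fx'])
E
```

```text
t: 6.02
tool_pos: [0.4875, -0.2457, 0.1915]
tool_rot: [-2.558, -1.818, -0.003]
contact_force: [-0.4, 0.4, 0.1]
opening: 0.085
grip_force: 0.0
t 6.02 cab [-0.1337 -0.168 ] 0.19152716446843202 F [-0.3903  0.3639  0.0617] open 0.08501547292344465
row [-0.0015  0.0043  0.1635] [-0.0013 -0.003  -0.001 ] rows 3.9
[[ 0.0019 -0.9661 -0.2582  0.0655]
 [ 1.      0.0018  0.0008 -0.0006]
 [-0.0003 -0.2582  0.9661 -0.1422]
 [ 0.      0.      0.      1.    ]] 281.947588801285
```

View pics/w1.png

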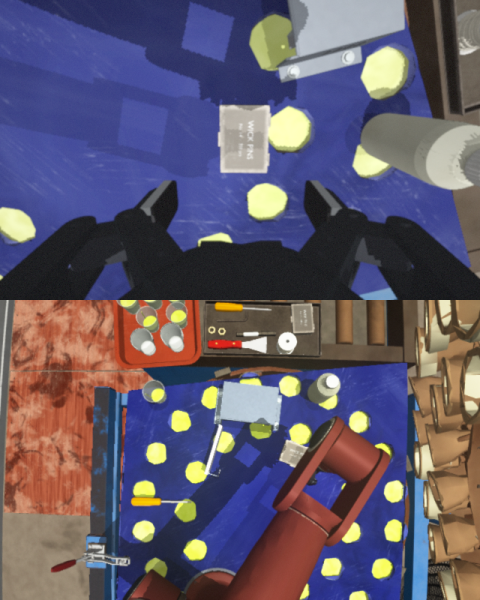

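The door is wide open. In the wrist picture at full scale the tin's top spans about (294-360, 140-231). I'll use that to check where it is.

```bash
python3 - <<'E'
from h import *
a=cv2.imread('pics/w1a.png')[120:250,270:390]
h=cv2.cvtColor(a,cv2.COLOR_BGR2HSV)
m=((h[:,:,1]<90)&(h[:,:,2]>90)).astype(np.uint8)
m=cv2.morphologyEx(m,cv2.MORPH_OPEN,np.ones((5,5)))
n,l,s,c=cv2.connectedComponentsWithStats(m);print(s,c)
i=1+np.argmax(s[1:,4]);ct=cv2.findContours((l==i).astype(np.uint8),0,2)[0][0]
bx=cv2.boxPoints(cv2.minAreaRect(ct))+[270,120];print(bx)
o=ctrl.get_obs();T=np.eye(4);T[:3,:3]=R.from_rotvec(o['tool_rot']).as_matrix();T[:3,3]=o['tool_pos']
T=T@camrig.camera_params('wrist')['tool_from_camera']
p=onz('wrist',bx,.028,T=T);print(p, p.mean(0),tocab(p.mean(0)))
e=p-np.roll(p,1,0);print(np.linalg.norm(e,axis=1),np.arctan2(e[:,1],e[:,0])-TH)
E
```

```text
[[   0    0  120  130 7822]
 [  20   19  100   93 7629]
 [  70  124   30    6  149]] [[ 53.9732  66.1353]
 [ 64.6875  61.6045]
 [ 84.0336 126.906 ]]
[[290. 139.]
 [389. 139.]
 [389. 231.]
 [290. 231.]]
[[ 0.4719 -0.1882  0.028 ]
 [ 0.5715 -0.2223  0.028 ]
 [ 0.5438 -0.3231  0.028 ]
 [ 0.4353 -0.286   0.028 ]] [ 0.5057 -0.2549  0.028 ] [-0.1149 -0.1758]
[0.1045 0.1053 0.1046 0.1147] [ 1.2899 -0.2531 -1.7618  2.8892]
```

```bash
python3 - <<'E'
from h import *
a=cv2.imread('pics/w1a.png')
print(a[185,350:372].tolist());print(a[150,350:372].tolist());print(a[165,284:298].tolist())
o=ctrl.get_obs();T=np.eye(4);T[:3,:3]=R.from_rotvec(o['tool_rot']).as_matrix();T[:3,3]=o['tool_pos']
T=T@camrig.camera_params('wrist')['tool_from_camera']
p=onz('wrist',[[295,140],[359,140],[361,231],[294,231]],.028,T=T);print(p, p.mean(0),tocab(p.mean(0)))
e=p-np.roll(p,1,0);print(np.linalg.norm(e,axis=1),np.arctan2(e[:,1],e[:,0])-TH)
E
```

```text
[[153, 163, 168], [165, 175, 181], [174, 185, 192], [185, 195, 202], [196, 206, 211], [203, 214, 219], [200, 213, 217], [171, 197, 199], [133, 189, 184], [134, 210, 201], [155, 237, 228], [175, 255, 247], [181, 255, 253], [182, 255, 254], [183, 255, 255], [183, 255, 255], [184, 255, 255], [186, 255, 255], [185, 255, 255], [187, 255, 255], [187, 255, 255], [187, 255, 255]]
[[172, 183, 189], [175, 184, 191], [175, 186, 192], [182, 192, 199], [191, 202, 207], [202, 213, 219], [211, 221, 227], [212, 221, 227], [205, 211, 215], [186, 179, 184], [168, 143, 144], [158, 109, 109], [155, 83, 78], [156, 79, 71], [159, 84, 76], [153, 77, 70], [149, 75, 68], [141, 72, 67], [141, 90, 84], [150, 136, 127], [160, 178, 168], [166, 212, 203]]
[[147, 75, 68], [147, 77, 69], [146, 76, 69], [146, 75, 67], [147, 77, 71], [146, 74, 66], [144, 72, 65], [145, 77, 72], [162, 129, 131], [193, 190, 195], [197, 204, 209], [190, 199, 204], [185, 194, 200], [189, 199, 205]]
[[ 0.4766 -0.1909  0.028 ]
 [ 0.5411 -0.213   0.028 ]
 [ 0.5132 -0.3127  0.028 ]
 [ 0.4397 -0.2875  0.028 ]] [ 0.4926 -0.251   0.028 ] [-0.1281 -0.1729]
[0.1035 0.0681 0.1035 0.0776] [ 1.2832 -0.2529 -1.7667  2.8891]
```

```bash
python3 -c "
from h import *
go((-.1285,-.172,.0,-.255))"
```

```text
t 6.12 cab [-0.1337 -0.1681] 0.19196230587715507 F [ 0.0863  0.2409 -0.3867] open 0.08508701594108312
row [-0.003   0.0062  0.1919] [-0.0011 -0.0027  0.0002] rows 4.6
```

```bash
python3 jog.py '.085 -.003 .006 .04 -.001 -.003 0;.085 -.003 .006 .08 -.001 -.003 0;.085 -.003 .006 .12 -.001 -.003 0;.085 -.003 .006 .145 -.001 -.003 0;.085 -.003 .006 .165 -.001 -.003 0;.085 -.003 .006 .18 -.001 -.003 0;.085 -.003 .006 .19 -.001 -.003 0;.085 -.003 .006 .19 -.001 -.003 0;.06 -.003 .006 .19 -.001 -.003 0;.06 -.003 .006 .19 -.001 -.003 0;.06 -.003 .006 .19 -.001 -.003 0;.06 -.003 .006 .19 -.001 -.003 0;.06 -.003 .006 .19 -.001 -.003 0' 20; python3 -c "
from h import *
go((-.15,0,.002,0.),(-.125,0,.002,0.))"
```

```text
t: 7.2
tool_pos: [0.4928, -0.2509, 0.0038]
tool_rot: [2.558, 1.82, 0.0]
contact_force: [-0.2, 0.2, -2.2]
opening: 0.0706
grip_force: 24.2
t 7.20 cab [-0.128  -0.1727] 0.003822524737215685 F [-0.2327  0.1854 -2.2446] open 0.07064924702054336
row [ 0.1615 -0.0651  0.0015] [ 0.002   0.0016 -0.2568] rows 4.2
row [ 0.1678 -0.041   0.0015] [ 0.002   0.0016 -0.2568] rows 4.1
```

```bash
python3 jog.py '.06 .02 -.01 0 0 0 -.03;.06 .04 -.018 0 0 0 -.06;.06 .06 -.027 0 0 0 -.1;.06 .08 -.034 0 0 0 -.13;.06 .1 -.04 0 0 0 -.16;.06 .12 -.046 0 0 0 -.19;.06 .14 -.053 0 0 0 -.23;.06 .155 -.058 0 0 0 -.25;.06 .162 -.06 0 0 0 -.257;.06 .162 -.06 0 0 0 -.257;.06 .162 -.06 0 0 0 -.257'; python3 -c "
from h import *
go((-.145,0,.002,0.))"
```

```text
t: 8.12
tool_pos: [0.4894, -0.0775, 0.0037]
tool_rot: [2.305, 2.133, 0.002]
contact_force: [-0.1, 3.5, 3.0]
opening: 0.0711
grip_force: 25.3
t 8.12 cab [-0.1447 -0.0001] 0.003715788197162905 F [-0.1492  3.4865  2.9723] open 0.07113045129022738
row [ 0.0001 -0.0003  0.0017] [ 0.0016 -0.0001 -0.0005] rows 0.0
```

```bash
sed -i 's/for x,y,z,a in tg:/for x,y,z,a,*k in tg:/; s/r=R.from_matrix(np.c_\[np.cross(Y,Z),Y,Z\])/r=R.from_matrix(np.c_[np.cross(Y,Z),Y,Z])*R.from_rotvec([0,-(k[0] if k else 0),0])/' h.py
python3 jog.py '.06 0 .01 0 0 0 0;.06 0 .02 0 0 0 0;.06 0 .03 0 0 0 0;.06 0 .03 0 0 0 0;.085 0 .03 0 0 0 0;.085 0 .03 0 0 0 0;.085 0 .03 0 0 0 0;.085 0 .03 0 0 0 0;.085 0 .03 -.03 0 0 0;.085 0 .03 -.07 0 0 0;.085 0 .03 -.11 0 0 0;.085 0 .03 -.15 0 0 0;.085 0 .03 -.16 0 0 0'; python3 - <<'E'
from h import *
print(ctrl.get_obs()['q'])
go((-.195,0,.16,np.pi/2),(-.195,0,.16,np.pi/2,.5))
cv2.imwrite('pics/top2.png',camrig.get_image('top')[:,:,::-1])
E
```

```text
t: 9.2
tool_pos: [0.5229, -0.0812, 0.1716]
tool_rot: [2.295, 2.125, 0.011]
contact_force: [0.7, -0.1, 1.6]
opening: 0.085
grip_force: 0.0
[-0.2943 -0.1442  1.9045 -0.0008  1.366  -0.2173]
t 9.20 cab [-0.1111 -0.0012] 0.1716206685558373 F [ 0.7413 -0.0697  1.6328] open 0.08495516708873563
row [ 0.0013 -0.0841  0.0104] [ 0.0084  0.0148 -1.5706] rows 12.6
row [ 0.0013 -0.0841  0.0104] [-0.3834 -0.3773 -1.5359] rows 13.0
```

```bash
python3 jog.py '.04 0 -.04 .01 -.383 -.377 -1.536;.04 .001 -.084 .01 -.383 -.377 -1.536;.04 .001 -.084 .01 -.383 -.377 -1.536;.04 .001 -.084 .01 -.383 -.377 -1.536;.04 .001 -.084 .01 -.383 -.377 -1.536;.04 .001 -.084 .01 -.383 -.377 -1.536;.04 .001 -.084 .01 -.383 -.377 -1.536;.04 .001 -.084 .01 -.383 -.377 -1.536;.04 .001 -.084 .01 -.383 -.377 -1.536;.04 .001 -.084 .01 -.383 -.377 -1.536;.04 .001 -.084 .01 -.383 -.377 -1.536;.04 .001 -.084 .01 -.383 -.377 -1.536;.04 .001 -.084 .01 -.383 -.377 -1.536;.04 .001 -.084 .01 -.383 -.377 -1.536;.04 .001 -.084 .01 -.383 -.377 -1.536;.04 .001 -.084 .01 -.383 -.377 -1.536'; python3 - <<'E'
from h import *
o=ctrl.get_obs();print(o['q'],R.from_rotvec(o['tool_rot']).as_matrix())
go((-.195,0,.012,np.pi/2,.5),(-.165,0,.012,np.pi/2,.5))
a=camrig.get_image('wrist');b=camrig.get_image('side')
cv2.imwrite('pics/w3.png',cv2.resize(np.vstack([a,b])[:,:,::-1],(480,600),interpolation=cv2.INTER_AREA))
E
```

```text
t: 10.58
tool_pos: [0.4348, -0.0726, 0.1525]
tool_rot: [0.108, 2.655, -0.021]
contact_force: [-0.4, 0.1, -0.6]
opening: 0.0402
grip_force: 0.0
[-0.4445 -0.7739  2.4231  0.1967  1.045  -1.9944] [[-0.8819  0.0801  0.4645]
 [ 0.0726  0.9968 -0.034 ]
 [-0.4657  0.0037 -0.8849]]
t 10.58 cab [-0.1995  0.0006] 0.1524630214831938 F [-0.4112  0.1417 -0.602 ] open 0.04015083418518274
row [ 0.0614 -0.0011  0.1264] [ 0.0018 -0.0155 -0.0046] rows 3.4
row [ 0.0349 -0.001   0.1404] [ 0.0018 -0.0155 -0.0046] rows 3.5
```

View pics/w3.png

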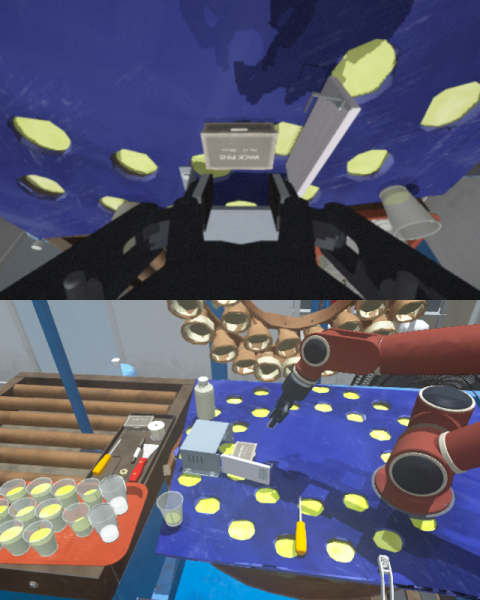

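The wrist view shows the tin squarely in front of the doorway at (203-277, 122-172), with the open door to its right. Next I lower behind the tin.

```bash
python3 jog.py '.04 .02 0 .04 0 -.015 -.005;.04 .035 -.001 .08 0 -.015 -.005;.04 .055 -.001 .115 0 -.015 -.005;.04 .064 -.001 .13 0 -.015 -.005;.04 .064 -.001 .13 0 -.015 -.005;.04 .064 -.001 .13 0 -.015 -.005'; python3 -c "
from h import *
print(ctrl.get_obs()['q'])
go((-.14,0,.007,np.pi/2,.5),(-.036,0,.008,np.pi/2,.5))"
```

```text
t: 11.18
tool_pos: [0.4384, -0.0728, 0.0067]
tool_rot: [0.097, 2.643, -0.022]
contact_force: [0.4, 0.5, 0.1]
opening: 0.0398
grip_force: 0.0
[-0.4454 -0.4751  2.5225  0.2944  0.6479 -2.1379]
t 11.18 cab [-0.196   0.0006] 0.006667472536514604 F [0.3564 0.5199 0.1304] open 0.039829535131517595
row [-0.0494 -0.0008  0.0264] [ 0.0036 -0.0029  0.0025] rows 1.3
row [-0.1412 -0.0012  0.0751] [ 0.0036 -0.0029  0.0025] rows 3.8
```

```bash
python3 jog.py '.04 -.018 0 .0095 0 0 0;.04 -.032 0 .017 0 0 0;.04 -.043 0 .023 0 0 0;.04 -.053 0 .028 0 0 0;.04 -.063 0 .0335 0 0 0;.04 -.073 0 .039 0 0 0;.04 -.083 0 .044 0 0 0;.04 -.093 0 .0495 0 0 0;.04 -.103 0 .055 0 0 0;.04 -.113 0 .06 0 0 0;.04 -.123 0 .0655 0 0 0;.04 -.13 -.001 .069 0 0 0;.04 -.13 -.001 .069 0 0 0'; python3 - <<'E'
from h import *
go((-.038,0,.008,np.pi/2,.5))
a=camrig.get_image('wrist');b=camrig.get_image('side')
cv2.imwrite('pics/w4.png',cv2.resize(np.vstack([a,b])[:,:,::-1],(480,600),interpolation=cv2.INTER_AREA))
E
```

```text
t: 12.27
tool_pos: [0.5874, -0.0854, 0.011]
tool_rot: [0.096, 2.638, -0.025]
contact_force: [0.0, -0.7, -0.1]
opening: 0.04
grip_force: 0.0
t 12.27 cab [-0.0464 -0.0005] 0.010996376987362284 F [ 0.0093 -0.7134 -0.1008] open 0.039969800782057356
row [-0.0059  0.0004  0.0067] [0.0021 0.0021 0.0039] rows 0.2
```

View pics/w4.png

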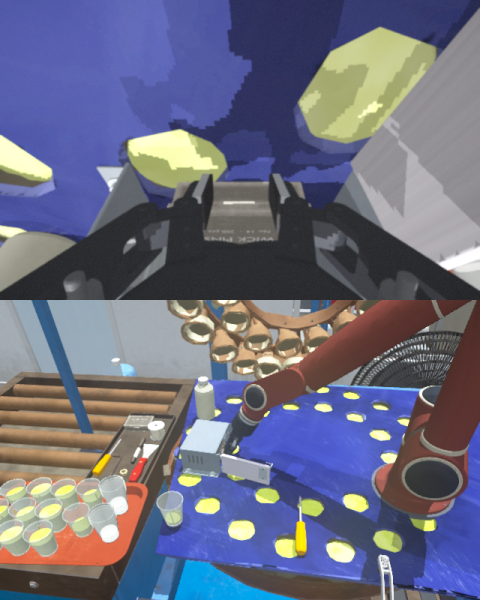

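The tin's front face shows between the fingers and its body is inside. I'll push another 10 mm or so and then back out.

```bash
python3 jog.py '.04 -.004 0 .003 0 0 0;.04 -.007 0 .005 0 0 0;.04 -.009 0 .006 0 0 0;.04 -.009 0 .006 0 0 0'; python3 -c "
from h import *
go((-.14,0,.012,np.pi/2,.5),(-.16,0,.012,np.pi/2,.5),(-.16,0,.16,np.pi/2,.5))"
```

```text
t: 12.7
tool_pos: [0.5964, -0.0859, 0.0088]
tool_rot: [0.096, 2.64, -0.024]
contact_force: [-0.2, 0.3, -1.0]
opening: 0.0402
grip_force: 0.2
t 12.70 cab [-0.0374 -0.0003] 0.008769586832119983 F [-0.2051  0.326  -1.01  ] open 0.04024730260627684
row [ 0.0885  0.0007 -0.052 ] [0.0024 0.0001 0.0034] rows 2.5
row [ 0.1061  0.0008 -0.0616] [0.0024 0.0001 0.0034] rows 2.9
row [ 0.0351  0.0009 -0.1915] [0.0024 0.0001 0.0034] rows 4.7
```

Back out along the same line, then up.

```bash
python3 jog.py '.04 .02 0 -.012 0 0 0;.04 .055 0 -.032 0 0 0;.04 .09 0 -.052 0 0 0;.04 .106 0 -.062 0 0 0;0 .09 0 -.09 0 0 0;0 .07 0 -.13 0 0 0;0 .05 0 -.165 0 0 0;0 .035 0 -.19 0 0 0;0 .035 0 -.19 0 0 0'; python3 - <<'E'
from h import *
print(ctrl.get_obs()['q'])
go((-.16,.15,.2,np.pi/2),(-.16,.15,.045,np.pi/2))
a=camrig.get_image('wrist');b=camrig.get_image('top')
cv2.imwrite('pics/w5.png',cv2.resize(np.vstack([a,b])[:,:,::-1],(480,600),interpolation=cv2.INTER_AREA))
cv2.imwrite('pics/w5a.png',a[:,:,::-1])
E
```

```text
t: 13.45
tool_pos: [0.4795, -0.0791, 0.17]
tool_rot: [0.095, 2.622, -0.032]
contact_force: [0.5, -0.5, 0.6]
opening: -0.0003
grip_force: 0.0
[-0.4104 -0.638   2.3282  0.195   0.9657 -1.9805]
t 13.45 cab [-0.1545 -0.0025] 0.17002117310111137 F [ 0.542  -0.5071  0.5514] open -0.00025827898722127844
row [-0.0109  0.1523 -0.0292] [-0.0041  0.5179  0.0048] rows 4.1
row [0.0658 0.1531 0.1055] [-0.0041  0.5179  0.0048] rows 4.7
```

View pics/w5.png

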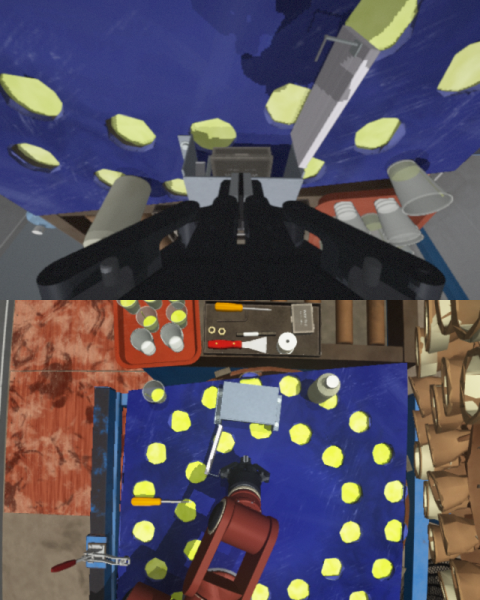

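```bash
python3 - <<'E'
from h import *
a=cv2.imread('pics/w5a.png')
g=cv2.cvtColor(a,cv2.COLOR_BGR2GRAY);print([(v,int(g[v,300]),int(g[v,345])) for v in range(186,216)])
o=ctrl.get_obs();T=np.eye(4);T[:3,:3]=R.from_rotvec(o['tool_rot']).as_matrix();T[:3,3]=o['tool_pos']
T=T@camrig.camera_params('wrist')['tool_from_camera']
for z,uv in((0,[[282,196],[320,196],[360,196]]),(.028,[[282,208],[320,208],[360,208]])):
    print([tocab(q) for q in onz('wrist',uv,z,T=T)])
E
```

```text
[(186, 119, 58), (187, 113, 59), (188, 117, 54), (189, 113, 57), (190, 115, 59), (191, 113, 54), (192, 112, 40), (193, 114, 24), (194, 111, 35), (195, 109, 53), (196, 98, 78), (197, 87, 82), (198, 78, 75), (199, 71, 64), (200, 64, 61), (201, 63, 60), (202, 63, 63), (203, 65, 61), (204, 67, 60), (205, 70, 67), (206, 77, 73), (207, 78, 79), (208, 79, 75), (209, 94, 85), (210, 102, 93), (211, 88, 84), (212, 82, 78), (213, 77, 71), (214, 73, 66), (215, 66, 62)]
[array([-0.0429, -0.0486]), array([-0.0433, -0.0013]), array([-0.0436,  0.0484])]
[array([-0.0504, -0.0451]), array([-0.0507, -0.0013]), array([-0.0511,  0.0449])]
```

The wrist view puts the tin's front edge at x ≈ -0.044, which is close to the limit. I'll push about 11 mm further with more tilt.

```bash
python3 -c "
from h import *
go((-.11,0,.1,np.pi/2,.7),(-.1,0,.007,np.pi/2,.7),(-.026,0,.007,np.pi/2,.7))"
```

```text
t 13.55 cab [-0.158  -0.0014] 0.16186530396681958 F [-0.0966 -0.1237 -1.2186] open 0.00026487054672320534
row [-0.012   0.0013  0.0774] [ 0.0011 -0.1942  0.0042] rows 1.9
row [0.0243 0.0014 0.1636] [ 0.0011 -0.1942  0.0042] rows 4.0
row [-0.0404  0.0011  0.1994] [ 0.0011 -0.1942  0.0042] rows 4.9
```

```bash
python3 jog.py '.04 -.01 .001 .04 0 -.194 .004;.04 -.012 .001 .077 0 -.194 .004;.04 .006 .001 .12 0 -.194 .004;.04 .02 .001 .152 0 -.194 .004;.04 .024 .001 .163 0 -.194 .004;.04 .024 .001 .163 0 -.194 .004'; python3 -c "
from h import *
print(ctrl.get_obs()['q'])
go((-.026,0,.007,np.pi/2,.7))"
```

```text
t: 14.05
tool_pos: [0.5336, -0.0813, 0.0039]
tool_rot: [0.098, 2.444, -0.032]
contact_force: [3.2, 0.4, 4.7]
opening: 0.0399
grip_force: 2.3
[-0.3952 -0.1916  2.3961  0.6619  0.3331 -2.4502]
t 14.05 cab [-0.1003 -0.0005] 0.0038728149961103717 F [3.2408 0.3977 4.6509] open 0.03991182964459323
row [-0.059   0.0007  0.0453] [ 0.0004 -0.004  -0.0029] rows 1.8
```

```bash
python3 jog.py '.04 -.004 0 -.004 0 0 0;.04 -.02 0 .009 0 0 0;.04 -.03 0 .018 0 0 0;.04 -.038 0 .025 0 0 0;.04 -.045 0 .031 0 0 0;.04 -.051 0 .036 0 0 0;.04 -.056 0 .04 0 0 0;.04 -.06 0 .044 0 0 0;.04 -.06 0 .044 0 0 0;.04 -.06 0 .044 0 0 0'; python3 -c "
from h import *
go((-.14,0,.012,np.pi/2,.7),(-.165,0,.15,np.pi/2,.5))"
```

```text
t: 14.88
tool_pos: [0.6058, -0.0859, 0.0086]
tool_rot: [0.094, 2.446, -0.03]
contact_force: [0.3, -0.2, 0.2]
opening: 0.0402
grip_force: 0.0
t 14.88 cab [-0.028   0.0005] 0.008600778234977227 F [ 0.3206 -0.1878  0.2171] open 0.040230260469110275
row [ 0.0839 -0.0004 -0.0743] [ 0.0026 -0.006  -0.0011] rows 2.7
row [ 0.0149  0.     -0.1963] [ 0.0027  0.194  -0.0009] rows 4.7
```

```bash
python3 jog.py '.04 .03 0 -.026 0 0 0;.04 .06 0 -.052 0 0 0;.04 .084 0 -.074 0 0 0;.04 .06 0 -.11 0 .09 0;.04 .04 0 -.15 0 .194 0;.04 .015 0 -.18 0 .194 0;.085 .015 0 -.196 0 .194 0;.085 .015 0 -.196 0 .194 0;.085 .015 0 -.196 0 .194 0;.085 .015 0 -.196 0 .194 0;.085 .015 0 -.196 0 .194 0'; python3 - <<'E'
from h import *
o=ctrl.get_obs();T=np.eye(4);T[:3,:3]=R.from_rotvec(o['tool_rot']).as_matrix();T[:3,3]=o['tool_pos']
T=T@camrig.camera_params('wrist')['tool_from_camera']
a=camrig.get_image('wrist')
cv2.imwrite('pics/w6a.png',a[:,:,::-1]);cv2.imwrite('pics/w6.png',cv2.resize(a[150:270,230:430,::-1],None,fx=4,fy=4,interpolation=cv2.INTER_CUBIC))
np.save('T6.npy',T)
go()
E
```

```text
t: 15.8
tool_pos: [0.4681, -0.0754, 0.1473]
tool_rot: [0.102, 2.643, -0.02]
contact_force: [-0.0, 0.1, -0.5]
opening: 0.085
grip_force: 0.0
t 15.85 cab [-0.1661  0.0004] 0.14687616451220498 F [ 0.3482  0.7031 -0.3951] open 0.0849569635509002
```

View pics/w6.png

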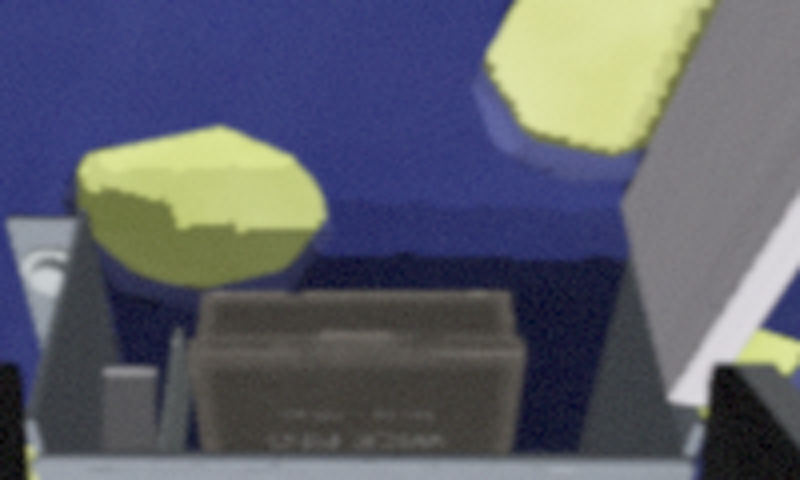

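The tin is square in the doorway. Its front bottom edge is at crop (205-512, 294), clearly behind the front end of the left wall, which is near crop row 220.

```bash
python3 - <<'E'
from h import *
T=np.load('T6.npy');f=lambda L:np.array(L)/4+[230,150]
for n,z,L in(('front bottom',0,[(205,294),(512,294)]),('front top',.028,[(195,348),(523,343)]),('wall foot front',0,[(85,220),(634,262)]),('roof edge',.08,[(40,457),(690,457)])):
    print(n,[tocab(q) for q in onz('wrist',f(L),z,T=T)])
go((-.13,.16,.16,np.pi/2),(-.13,.16,.045,np.pi/2))
E
```

```text
front bottom [array([-0.0192, -0.0489]), array([-0.019 ,  0.0498])]
front top [array([-0.0266, -0.0484]), array([-0.0288,  0.0494])]
wall foot front [array([-0.0527, -0.0818]), array([-0.034 ,  0.0865])]
roof edge [array([-0.0481, -0.0798]), array([-0.0475,  0.0841])]
t 15.85 cab [-0.1661  0.0004] 0.14687616451220498 F [ 0.3482  0.7031 -0.3951] open 0.0849569635509002
row [-0.0378  0.1596  0.0063] [ 0.0044  0.4959 -0.0002] rows 4.0
row [0.0169 0.1591 0.1075] [ 0.0044  0.4959 -0.0002] rows 4.6
```

Tin front at x ≈ -0.02 to -0.03, so its centre is about +0.01, well inside. Next I cross over the door to its outer side.

```bash
python3 jog.py '0 0 0 -.02 0 .12 0;0 -.02 .03 -.02 0 .25 0;0 -.03 .07 -.02 0 .37 0;0 -.03 .11 -.02 0 .496 0;0 -.02 .15 -.01 0 .496 0;0 -.02 .159 0 .004 .496 0;0 -.02 .159 0 .004 .496 0'; python3 -c "
from h import *
go((-.19,.155,.16,np.pi/2),(-.19,.155,.045,np.pi/2))"
```

```text
t: 16.43
tool_pos: [0.4971, 0.084, 0.1546]
tool_rot: [-0.114, -3.134, 0.002]
contact_force: [0.1, -0.2, 0.1]
opening: 0.0004
grip_force: 0.0
t 16.43 cab [-0.1495  0.1615] 0.15461090684229856 F [ 0.1138 -0.2012  0.0554] open 0.0003903174971166028
row [ 0.0406 -0.0063 -0.0052] [-0.0015 -0.005   0.0045] rows 1.0
row [ 0.04   -0.0061  0.1098] [-0.0015 -0.005   0.0045] rows 2.8
```

```bash
python3 jog.py '0 .04 -.006 0 0 0 0;0 .04 -.006 .04 0 0 0;0 .04 -.006 .08 0 0 0;0 .04 -.006 .11 0 0 0;0 .04 -.006 .11 0 0 0;0 .04 -.006 .11 0 0 0'; python3 - <<'E'
from h import *
go()
o=ctrl.get_obs();p=tocab(o['tool_pos'])
for th in np.r_[np.arange(1.75,.3,-.1),.25,.2,.15]:
    q=np.array([-.065,.079])+.136*np.array([-np.sin(th),-np.cos(th)])+.019*np.array([-np.cos(th),np.sin(th)])
    d=q-p;print('%.2f'%th,np.round([-d[0],d[1]],3))
E
```

```text
t: 16.93
tool_pos: [0.4567, 0.0775, 0.0475]
tool_rot: [-0.123, -3.137, 0.003]
contact_force: [0.0, -0.1, 0.0]
opening: -0.0001
grip_force: 0.0
t 16.93 cab [-0.1892  0.1518] 0.047543859693699675 F [ 0.0414 -0.0624  0.0263] open -0.00011335663315273597
1.75 [ 0.006 -0.03 ]
1.65 [ 0.01  -0.043]
1.55 [ 0.012 -0.057]
1.45 [ 0.013 -0.07 ]
1.35 [ 0.013 -0.084]
1.25 [ 0.011 -0.098]
1.15 [ 0.008 -0.111]
1.05 [ 0.003 -0.124]
0.95 [-0.003 -0.137]
0.85 [-0.01  -0.148]
0.75 [-0.018 -0.159]
0.65 [-0.027 -0.17 ]
0.55 [-0.037 -0.179]
0.45 [-0.048 -0.187]
0.35 [-0.06  -0.194]
0.25 [-0.072 -0.2  ]
0.20 [-0.079 -0.202]
0.15 [-0.085 -0.204]
```

```bash
python3 jog.py '0 .004 -.015 0 0 0 0;0 .006 -.03 0 0 0 0;0 .01 -.043 0 0 0 0;0 .012 -.057 0 0 0 0;0 .013 -.07 0 0 0 0;0 .013 -.084 0 0 0 0;0 .011 -.098 0 0 0 0;0 .008 -.111 0 0 0 0;0 .003 -.124 0 0 0 0;0 -.003 -.137 0 0 0 0;0 -.01 -.148 0 0 0 0;0 -.018 -.159 0 0 0 0;0 -.027 -.17 0 0 0 0;0 -.037 -.179 0 0 0 0;0 -.045 -.185 0 0 0 0;0 -.053 -.19 0 0 0 0;0 -.06 -.194 0 0 0 0;0 -.066 -.197 0 0 0 0;0 -.072 -.2 0 0 0 0'; python3 - <<'E'
from h import *
go((-.0785,-.059,.045,np.pi/2),(-.072,-.059,.045,np.pi/2))
cv2.imwrite('pics/s7.png',camrig.get_image('side')[:,:,::-1])
E
```

```text
t: 18.52
tool_pos: [0.5157, -0.1268, 0.0501]
tool_rot: [0.121, 3.136, -0.002]
contact_force: [-2.1, 2.6, 0.6]
opening: 0.0
grip_force: 1.3
t 18.52 cab [-0.1147 -0.0472] 0.05010123057301108 F [-2.0503  2.554   0.5641] open 8.137065490794921e-06
row [-0.0362 -0.0118  0.0052] [-0.0009  0.0034  0.0002] rows 0.9
row [-0.0427 -0.0118  0.0053] [-0.0009  0.0034  0.0002] rows 1.1
```

View pics/s7.png

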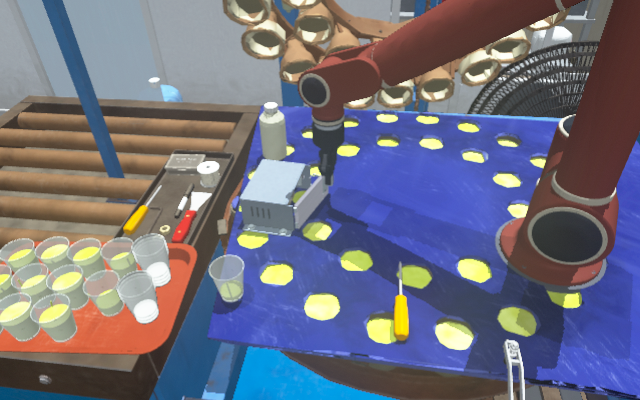

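The door is nearly shut, with the fingers on its outer face at (325,180). Next comes the slow final press.

```bash
python3 jog.py '0 -.006 -.003 .001 0 0 0;0 -.013 -.005 .002 0 0 0;0 -.02 -.008 .003 0 0 0;0 -.026 -.011 .004 0 0 0;0 -.031 -.012 .005 0 0 0;0 -.034 -.012 .005 0 0 0;0 -.037 -.012 .005 0 0 0;0 -.04 -.012 .005 0 0 0;0 -.042 -.012 .005 0 0 0;0 -.043 -.012 .005 0 0 0;0 -.043 -.012 .005 0 0 0;0 -.043 -.012 .005 0 0 0'; python3 jog.py '0 -.001 0 0 0 0 0;0 -.002 0 0 0 0 0;0 -.002 0 0 0 0 0;0 -.002 0 0 0 0 0';python3 -c "
from h import *
go()"
```

```text
t: 19.57
tool_pos: [0.5557, -0.1421, 0.0442]
tool_rot: [0.121, 3.139, -0.002]
contact_force: [-3.9, 0.3, -1.5]
opening: 0.0
grip_force: 2.4
t: 19.9
tool_pos: [0.5573, -0.1422, 0.0441]
tool_rot: [-0.12, -3.137, 0.002]
contact_force: [-8.3, -0.8, 0.4]
opening: 0.0
grip_force: 4.3
t 19.90 cab [-0.0721 -0.0594] 0.044082070536925276 F [-8.298  -0.8423  0.3512] open 1.601701722931253e-05
```

```bash
python3 jog.py '0 -.001 0 0 0 0 0;0 -.002 0 0 0 0 0;0 -.002 0 0 0 0 0;0 -.002 0 0 0 0 0'; python3 jog.py '0 .01 0 0 0 0 0;0 .03 0 0 0 0 0;0 .06 0 0 0 0 0;0 .09 0 -.02 0 0 0;0 .09 0 -.06 0 0 0;0 .09 0 -.1 0 0 0;0 .09 .02 -.14 0 0 0;0 .09 .06 -.15 0 0 0;0 .09 .1 -.15 0 0 0;0 .09 .14 -.15 0 0 0;0 .09 .18 -.15 0 0 0;0 .09 .22 -.15 0 0 0;0 .09 .25 -.15 0 0 0;0 .09 .25 -.15 0 0 0;0 .09 .25 -.15 0 0 0;0 .09 .25 -.15 0 0 0;0 .09 .25 -.15 0 0 0'; python3 - <<'E'
from h import *
go()
im=np.hstack([camrig.get_image('top')[80:280,180:480],camrig.get_image('side')[100:300,200:500]])
cv2.imwrite('pics/f.png',cv2.resize(im[:,:,::-1],(800,267)))
E
```

```text
t: 20.23
tool_pos: [0.5584, -0.1423, 0.0441]
tool_rot: [-0.12, -3.135, 0.002]
contact_force: [-12.0, 0.9, 4.2]
opening: -0.0002
grip_force: 6.0
t: 21.65
tool_pos: [0.4908, 0.1132, 0.195]
tool_rot: [0.123, 3.134, -0.002]
contact_force: [-0.1, 0.4, 0.3]
opening: 0.0001
grip_force: 0.0
t 21.65 cab [-0.158   0.1901] 0.1950361604060651 F [-0.1056  0.3734  0.2819] open 0.00012578318119779852
```

View pics/f.png

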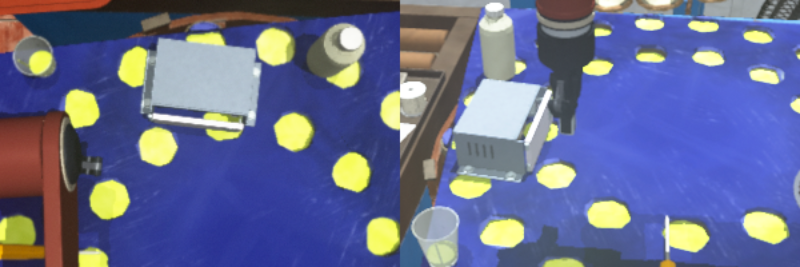

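Both views show the door shut and holding: it runs along (150-240, 118) in the top view. The cup and bottle have not moved and the arm is clear.

```bash
python3 -c "
from station import ctrl, camrig, order
print(order.finish_job())"
```

```text
the job is handed in; nothing more can be done
None
```

The tin is inside the cabinet and the door is latched shut, with the cup, bottle and screwdriver not disturbed; I handed the job in at about 22 s, and it returned no verdict.

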